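Scoop the walnuts from the tray into the open bowl

TASK

Use the scoop to move all four walnuts from the bamboo tray into the open bowl, the one that already has a walnut in it, without touching any walnut with the fingers. Leave the bowl with the red lid covered, and both bowls and the jar standing where they are. Then set the scoop down level on the bare dresser top and let go of it.

Things in the scene. Friction and masses are not known exactly. Their poses are not given: they have to be found in the camera images.
- scoop: Loose steel scoop, blue handle, about 0.12 kg, flat on the dresser. x points out of its open mouth, z up; origin: centre of the pan's underside. Pan x -47.5 (back wall, 40 mm high) to +47.5 (lip), 84 mm wide, floor 2 mm; sides 30 mm high, ending 20 mm short of the lip. Level handle bar behind the pan, x -47.5 to -142.5, 18 mm wide, 20 mm high, its middle 75 mm above the underside
- scoop_grip (a point): Middle of the scoop's handle bar: 95 mm behind the scoop's origin, 75 mm above its underside. The fingers close across the bar, along the scoop's y. The scoop balances about 22 mm behind its origin.
- scoop_lip (a point): Middle of the scoop's front lip, 47.5 mm ahead of its origin and 1 mm above its underside.
- scoop_pan (a point): Point 17 mm above the underside, over the scoop's origin: the middle of the space in the pan.
- tray: Fixed oblong bamboo tray 284 mm long (x), 108 mm wide (y); origin: centre of its underside. Floor 10 mm thick, flat area 220 x 96 mm. Upright side walls 6 mm thick, 45 mm high over the dresser. End walls rise at x = +110 and -110 mm, leaning outward 35 degrees from vertical, tops 45 mm high. The four walnuts start in the +x half; the -x half is empty
- walnut_0: Whole walnut already lying in the open bowl; brown, 38 mm long, 34 mm thick; origin at its middle.
- walnut_1: One of the four whole walnuts lying loose on the tray floor; brown, 38 mm long, 34 mm thick, 16 g; origin at its middle (17 mm above the tray floor at the start).
- walnut_2: One of the four whole walnuts lying loose on the tray floor; brown, 38 mm long, 34 mm thick, 16 g; origin at its middle (17 mm above the tray floor at the start).
- walnut_3: One of the four whole walnuts lying loose on the tray floor; brown, 38 mm long, 34 mm thick, 16 g; origin at its middle (17 mm above the tray floor at the start).
- walnut_4: One of the four whole walnuts lying loose on the tray floor; brown, 38 mm long, 34 mm thick, 16 g; origin at its middle (17 mm above the tray floor at the start).
- bowl_near: White porcelain bowl, loose, 0.45 kg, round, 160 mm across the rim, 62 mm high; origin at the centre of its underside, z up. One bowl of the two carries the red lid; the other is open and holds walnut_0. This one stands nearer to the robot.
- bowl_far: White porcelain bowl, loose, 0.45 kg, round, 160 mm across the rim, 62 mm high; origin at the centre of its underside, z up. One bowl of the two carries the red lid; the other is open and holds walnut_0. This one stands farther from the robot.
- lid: Red silicone lid lying loose on the rim of one of the two bowls (either one, differs from start to start): flat disc 166 mm across, 5 mm thick, with a knob on top, 90 g; origin at the centre of its underside, z up.
- jar: Blue jar with a cork top, 90 mm across, 122 mm high, loose, a bystander left of the tray; origin at the centre of its underside.
Not all that is in view belongs to the job. What is shaped like the bowl_far but green or yellow is not meant.

How it is judged (in metres and radians):
On the way:
1. at least one walnut from the tray is carried in the scoop, clear above the tray (((distance between walnut_1 and scoop_pan below 0.065 m and height (world z) of walnut_1 above 0.085 m and height (world z) of scoop_pan above 0.075 m) or (distance between walnut_2 and scoop_pan below 0.065 m and height (world z) of walnut_2 above 0.085 m and height (world z) of scoop_pan above 0.075 m) or (distance between walnut_3 and scoop_pan below 0.065 m and height (world z) of walnut_3 above 0.085 m and height (world z) of scoop_pan above 0.075 m) or (distance between walnut_4 and scoop_pan below 0.065 m and height (world z) of walnut_4 above 0.085 m and height (world z) of scoop_pan above 0.075 m))), for 0.2 s.
At the end, for the whole second after the job is handed in: All five walnuts lie at rest in the open bowl: within 65 mm of its axis, middles below 68 mm. Scoop released on the bare dresser top, level within 0.1 rad. Lid level on its bowl, moved under 30 mm; bowls upright, moved under 40 mm; jar under 30 mm (((horizontal distance between each of walnut_0, walnut_1, walnut_2, walnut_3, walnut_4 and bowl_near below 0.065 m and height (world z) of each of walnut_0, walnut_1, walnut_2, walnut_3, walnut_4 below 0.068 m and angle between bowl_near's own z axis and vertical below 0.12 rad) or (horizontal distance between each of walnut_0, walnut_1, walnut_2, walnut_3, walnut_4 and bowl_far below 0.065 m and height (world z) of each of walnut_0, walnut_1, walnut_2, walnut_3, walnut_4 below 0.068 m and angle between bowl_far's own z axis and vertical below 0.12 rad)) and linear speed of each of walnut_0, walnut_1, walnut_2, walnut_3, walnut_4 below 0.05 m/s and height (world z) of scoop below 0.006 m and angle between each of scoop, lid's own z axis and vertical below 0.1 rad and linear speed of scoop below 0.03 m/s and height (world z) of lid above 0.055 m and distance of each of bowl_near, bowl_far from where it was at the start of the episode below 0.04 m and distance of each of lid, jar from where it was at the start of the episode below 0.03 m); the robot touches nothing.
It fails at once if the fingers touch a walnut (more than 0.3 N) (contact force between the fingers and walnut_0 above 0.3 N or contact force between the fingers and walnut_1 above 0.3 N or contact force between the fingers and walnut_2 above 0.3 N or contact force between the fingers and walnut_3 above 0.3 N or contact force between the fingers and walnut_4 above 0.3 N).
It fails at once if the lid is moved by more than 30 mm (distance of lid from where it was at the start of the episode above 0.03 m).
It fails at once if a bowl is moved by more than 40 mm, or the jar by more than 30 mm (distance of any of bowl_near, bowl_far from where it was at the start of the episode above 0.04 m or distance of jar from where it was at the start of the episode above 0.03 m).
It also fails if it takes over 64 s, if anything falls off the work surface, if the arm or the gripper's body presses on something with over 40 N, if the wrist force passes 120 N, or if a joint passes its speed limit or range.

ROBOT

A 6-joint arm with a two-finger parallel gripper is mounted at the origin on the work surface. World frame = base frame: x ahead of the robot, y to its left, z up, the work surface at z = 0. Lengths are in m, angles in degrees, forces in N, time in s.
With the tool pointing down it reaches from about 0.3 to 0.75 m from the base axis. Payload 8.5 kg.
Tool frame: the origin (TCP) lies midway between the tips of the shut fingers; the grasp point (between the pads) lies 19 mm behind it; z points along the fingers, y is the line along which they close (so a half turn about z gives the same grasp; the last joint's range is limited). The gripper opens to 85 mm and grips with 20 to 120 N. Pads are 22 mm wide; open, the fingers measure 114 mm over their backs; the gripper's body (76 mm by 85 mm) begins 54 mm behind the grasp point. The pads swing forward as they close: fully open they stand 13 mm farther back than shut.
Start: joints at [-84.586, 21.807, 74.336, -0, 83.858, -12.336], TCP at [0.168, -0.524, 0.231] pointing down, gripper open.
Joint ranges: [-178.18, 178.18], [-50.72, 133.34], [12.68, 142.11], [-81.47, 261.47], [9.98, 163.14], [-165.26, 165.26]. Speed limits (degrees/s): [136.94, 136.94, 180, 180, 180, 180].

INTERFACE

Orientations are given as a 3x3 rotation matrix whose columns are the frame's x, y, z axes.
In Python, from rig import env gives the robot as it stands. The module is installed in compiled form; this text tells all that it offers.
- The arm moves only by the tool jog_arm, never from a script. Its argument "targets" is a list of rows, each a list of 6 numbers: the shift along the tool's x, y, z in cm, then the turn, a rotation vector about the tool's x, y, z in degrees. A call has 1 to 8 rows; each row is the pose to reach, as a shift and turn from the pose commanded when the call began, along the tool's axes at that moment; what a row does not reach only later rows make up. A row lasts 1/12 s, in which the tool goes at most 41.7 mm and 7.16 degrees, less where a joint would pass 70% of its speed; a pose out of reach is approached as far as the arm can. A call with a gripper value outside its range is refused whole. "hand" is the opening, from 0 (shut) to 1 (fully open), set as the call begins (left out, the last holds). The fingers move at their own pace and stop on an object; "newtons" is the grip in N (left out, the last holds). Time passes only in rows, so rows that repeat a pose let the fingers close. It gives the time, the measured TCP pose, the force, the opening and the grip force at its end, in the units of the state.
- env.observe(): the state, without advancing time (a new reading comes with each control period).
- env.get_image(name): name is "scene" or "top"; returns a dict with "frame" (400x640x3 uint8, red, green, blue), "depth" (400x640 float32, m along the optical axis (not along the pixel's ray), 0 where there is no reading), "fovy" (degrees; the focal length in pixels is half the picture's height over the tangent of half this angle, whatever the lens; pixels are square), "cx", "cy" (the principal point, pixels), "cam_to_world" (4x4, takes a point from camera to world coordinates). Camera axes: x right, y down, z forward; pixel columns grow to the right and rows downward; lengths in m; the calibration is good to about 2 mm. A picture is of the moment at which its call begins.
- env.close_job(): hands the job in; it is judged then, once.
Trained networks look in the newest picture that a camera, given by its name, has taken for a name from the list of things; names that differ only in an ending like _2 or _b are one class to them, and where a whole thing is asked for, a point or a joint stands for the part that bears it (a point fixed in the world has none). Each returns a list of dicts, best first, with "score" (0 to 1); they miss things now and then, are a little off and sometimes report something else, mostly with a low value. They report only what shows in the picture. A call takes as long as a camera call. They do not tell look-alikes from the thing itself.
- env.regions_of(camera, target): "pixels" (400x640 bool, what is visible of it) and "point" ([row, column] in pixels, amid what is visible of it).
The state is a dict: "time_s": time; "q": joint angles; "qvel": joint speeds; "joint_efforts": joint torques, N m; "position": TCP position; "tool_rot": TCP orientation; "ft_force": force on the tool from outside, world axes, zero at the start; "wrist_torque": the same for the moment, N m; "grip_width": finger opening in m; "gripper_force": force on a finger pad.
Only numpy, scipy, OpenCV 4.12 (cv2) and the standard library are available. Lean on these libraries where they do the work, as an engineer would, in place of code of your own. Each camera call takes 0.05 s, during which the arm holds its last target. There are 200 camera calls.

## Working session

There is one attempt and no reset: what is moved stays moved. The work goes in short steps, Python scripts to look and compute and a tool call to move; the robot and the scene stay as the last step left them, time stands still between calls to the robot, and variables do not carry over. Pictures are saved under pics/ and viewed, at most 10 in all, crops included, and the job is handed in when it is done.

Besides the shell and the picture viewer there is one more tool, called after "Emit:" as name(argument=value, ...), one argument or row to a line, values as JSON. jog_arm: Moves the arm, as the interface text tells. Its arguments: {"type":"object","properties":{"targets":{"type":"array","items":{"type":"array","items":{"type":"number"}}},"hand":{"type":"number"},"newtons":{"type":"number"}},"required":["targets"]}

```bash
mkdir -p pics; cat > h.py <<'E'
import numpy as np, cv2
from rig import env
def K(im):
    f=200/np.tan(np.radians(im["fovy"])/2); return f,im["cx"],im["cy"]
def cloud(im):
    f,cx,cy=K(im); d=im["depth"]; v,u=np.mgrid[:400,:640]
    P=np.stack([(u-cx)/f*d,(v-cy)/f*d,d],-1); M=im["cam_to_world"]
    W=P@M[:3,:3].T+M[:3,3]; W[d<=0]=np.nan; return W
def save(im,n): cv2.imwrite("pics/"+n,im["frame"][:,:,::-1])
E
python3 - <<'E'
from h import *
np.set_printoptions(precision=3,suppress=True)
ims={n:env.get_image(n) for n in("scene","top")}
save(ims["scene"],"s0.png");save(ims["top"],"t0.png")
for n in ims:
    W=cloud(ims[n]); print(n,ims[n]["cam_to_world"][:3,3],K(ims[n]))
    for t in("scoop","tray","walnut_1","bowl_near","bowl_far","lid","jar","scoop_grip"):
        for r in env.regions_of(n,t)[:6]:
            m=r["pixels"]; p=W[m]; p=p[~np.isnan(p[:,0])]
            if len(p): print(t,round(r["score"],2),r["point"],m.sum(),"med",np.median(p,0),"lo",np.percentile(p,2,0),"hi",np.percentile(p,98,0))
s=env.observe();print(s["time_s"],s["position"],s["tool_rot"],s["grip_width"])
E
```

```text
scene [1.291 0.677 0.908] (np.float64(500.83401550916363), 311.6920493588905, 193.71654732479314)
scoop 0.57 [280.2, 325.4] 1705 med [0.661 0.135 0.012] lo [ 0.582  0.068 -0.002] hi [0.706 0.252 0.086]
tray 0.65 [225.1, 361.5] 3106 med [0.437 0.081 0.022] lo [ 0.385 -0.076  0.004] hi [0.498 0.195 0.046]
walnut_1 0.65 [221.9, 343.8] 93 med [0.468 0.043 0.039] lo [0.454 0.024 0.027] hi [0.478 0.054 0.046]
walnut_1 0.65 [211.6, 329.0] 110 med [ 0.471 -0.009  0.039] lo [ 0.427 -0.052  0.008] hi [0.491 0.009 0.046]
walnut_1 0.54 [194.0, 217.3] 125 med [ 0.64  -0.287  0.031] lo [ 0.622 -0.324  0.008] hi [ 0.681 -0.239  0.061]
walnut_1 0.54 [271.3, 437.6] 2162 med [0.512 0.343 0.091] lo [0.454 0.296 0.004] hi [0.529 0.377 0.124]
bowl_near 0.65 [176.5, 273.4] 239 med [ 0.483 -0.218  0.044] lo [ 0.43  -0.262  0.015] hi [ 0.515 -0.197  0.064]
bowl_near 0.17 [221.1, 346.4] 62 med [0.467 0.043 0.04 ] lo [0.458 0.028 0.03 ] hi [0.476 0.054 0.046]
bowl_far 0.91 [237.5, 261.0] 2427 med [ 0.673 -0.073  0.032] lo [ 0.617 -0.124  0.002] hi [0.763 0.023 0.063]
bowl_far 0.84 [122.1, 261.0] 1071 med [ 0.
[... 1638 characters left out ...]
0.223 -0.375  0.002] hi [ 0.319 -0.232  0.066]
bowl_far 0.71 [120.4, 305.0] 2684 med [ 0.699 -0.048  0.026] lo [ 0.622 -0.122  0.003] hi [0.761 0.021 0.065]
bowl_far 0.16 [206.5, 290.3] 126 med [ 0.465 -0.014  0.041] lo [ 0.451 -0.03   0.032] hi [0.481 0.001 0.048]
lid 0.61 [215.1, 391.5] 3057 med [ 0.439 -0.274  0.068] lo [ 0.367 -0.348  0.063] hi [ 0.514 -0.202  0.088]
jar 0.88 [198.8, 160.2] 1319 med [0.477 0.315 0.12 ] lo [0.439 0.287 0.004] hi [0.521 0.365 0.127]
scoop_grip 0.6 [139.3, 245.4] 1481 med [0.658 0.128 0.005] lo [ 0.619  0.067 -0.003] hi [0.705 0.241 0.088]
0.9 [ 0.168 -0.524  0.231] [[ 0.952  0.305  0.   ]
 [ 0.305 -0.952 -0.   ]
 [-0.     0.    -1.   ]] 0.08508743338338677
```

View pics/t0.png

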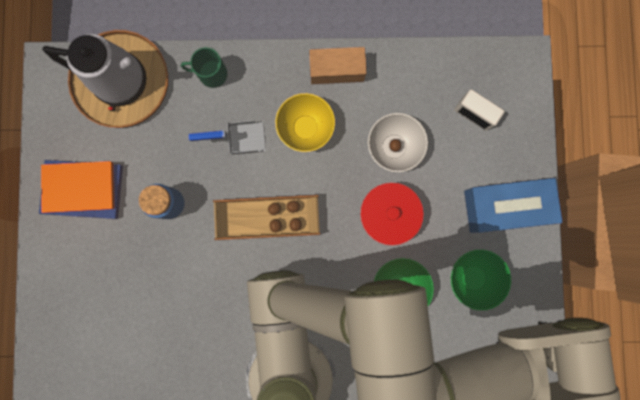

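View pics/s0.png

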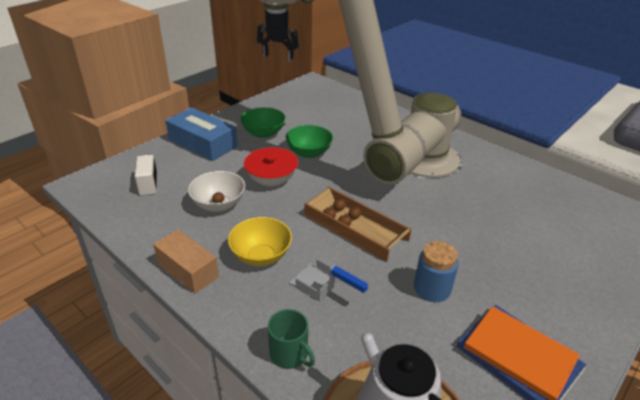

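The top view shows the following, as (row, col):
- **Scoop:** pan at (138,247), handle at (135,207).
- **Tray:** (217,267), with four walnuts in its right, -y half.
- **Bowls:** white bowl (141,398), yellow bowl (122,305), green bowls (282,404) and (280,481), red lid (213,392).

The target is the white bowl at (141,398). It is the only white open bowl and it has a walnut in it, so it is bowl_far. I'll fit the poses next and confirm the bowl in a crop.

```bash
cat > m.py <<'E'
from h import *
np.set_printoptions(precision=4,suppress=True)
def rect(p):
    (c,s,a)=cv2.minAreaRect((p[:,:2]*1000).astype(np.float32)); return np.round(c,1),np.round(s,1),round(a,2)
def good(p): return p[~np.isnan(p[:,0])]
def line(p):
    c=p[:,:2].mean(0); v=np.linalg.svd(p[:,:2]-c)[2][0]; return np.degrees(np.arctan2(v[1],v[0]))
def look(n):
    im=env.get_image(n); return im,cloud(im)
def blue(im,W):
    hsv=cv2.cvtColor(im["frame"],cv2.COLOR_RGB2HSV)
    return (hsv[...,0]>105)&(hsv[...,0]<130)&(hsv[...,1]>150)&(abs(W[...,0]-.66)<.08)&(abs(W[...,1]-.2)<.09)
E
python3 - <<'E'
from m import *
for n in("top","scene"):
    im,W=look(n)
    hb=W[blue(im,W)]; hb=good(hb); t=hb[hb[:,2]>.075]
    print(n,"handle",len(hb),len(t),rect(t),line(t),np.percentile(t[:,2],[10,50,90]))
    r=env.regions_of(n,"scoop")[0]; p=good(W[r["pixels"]]); q=p[(p[:,1]<.178)&(p[:,2]<.05)]
    print("pan",len(q),rect(q)); 
    r=env.regions_of(n,"tray")[0]; p=good(W[r["pixels"]]); q=p[(p[:,2]>.035)]
    print("tray rim",rect(q),rect(p),"floor z",np.median(p[p[:,2]<.02][:,2]))
    b=W[(abs(W[...,0]-.64)<.1)&(abs(W[...,1]+.3)<.1)&(W[...,2]>.052)&(W[...,2]<.07)]
    print("bowl rim",cv2.minEnclosingCircle((b[:,:2]*1000).astype(np.float32)),np.percentile(b[:,2],95))
    d=W[(abs(W[...,0]-.55)<.03)&(abs(W[...,1]-.1)<.05)]; print("table z",np.nanmedian(d[:,2]))
    for r in env.regions_of(n,"walnut_1")[:6]:
        p=good(W[r["pixels"]]); 
        if len(p)<300: print("nut",np.median(p,0),p[:,2].max())
    if n=="top": A=im["frame"][95:190,180:440]; cv2.imwrite("pics/c0.png",cv2.resize(A[:,:,::-1],None,fx=3,fy=3,interpolation=2))
E
```

```text
top handle 173 173 (array([652.9, 211.1]), array([16.2, 82.6]), 3.19) 94.45299194272233 [0.0828 0.086  0.0888]
pan 1211 (array([663. , 119.3]), array([ 93.1, 114.3]), 1.99)
tray rim (array([437.4,  57.3]), array([108.1, 282.2]), 2.09) (array([437.4,  57.3]), array([108.1, 282.2]), 2.09) floor z 0.011042077001298445
bowl rim ((631.2220458984375, -295.8431396484375), 80.0770034790039) 0.06581513247378556
table z 0.0007696022425422999
nut [ 0.6295 -0.2926  0.0339] 0.04318493549803781
nut [ 0.416  -0.0215  0.0408] 0.050864977182662585
nut [ 0.4644 -0.0145  0.0418] 0.049630590339097
nut [0.4596 0.0364 0.0403] 0.04889979178184434
scene handle 327 285 (array([656.3, 212.4]), array([19.3, 89.4]), 4.18) 94.95972064478883 [0.0779 0.0837 0.0862]
pan 1104 (array([664. , 116.6]), array([104.3,  90.5]), 89.98)
tray rim (array([440. ,  57.2]), array([114.1, 287.3]), 2.28) (array([416.2,  38.8]), array([165.4, 322. ]), 2.27) floor z 0.010274077539987547
bowl rim ((633.4510498046875, -296.9326477050781), 83.08885955810547) 0.06390411409306347
table z -3.3332727603752055e-05
nut [0.4675 0.0432 0.0384] 0.04551015448026907
nut [ 0.4724 -0.0073  0.0398] 0.04704169694988625
nut [0.4249 0.0407 0.0359] 0.04551709824572525
```

View pics/c0.png

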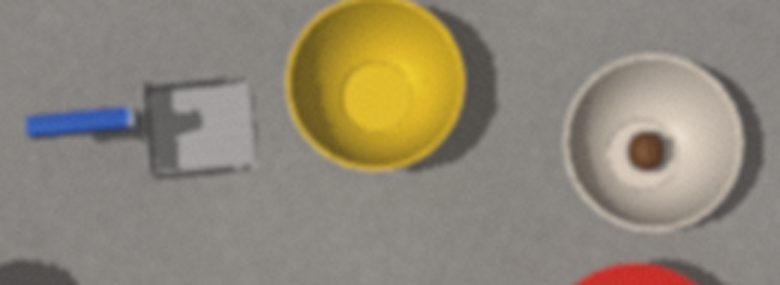

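The crop confirms it: the white bowl at crop (142,652) holds one walnut and is the target, and the yellow one beside it is a decoy. The next step is to move above the scoop handle.

```bash
cat > g.py <<'E'
# usage: g.py x y z toolx_angle_deg [nose_down_deg]  -> jog row from current measured pose
import sys
from m import *
from scipy.spatial.transform import Rotation as Rn
x,y,z,a=map(float,sys.argv[1:5]); th=float(sys.argv[5]) if len(sys.argv)>5 else 0
c,s=np.cos(np.radians(a)),np.sin(np.radians(a))
R=np.array([[c,s,0],[s,-c,0],[0,0,-1.]])@Rn.from_euler("y",th,degrees=True).as_matrix()
o=env.observe(); R0=np.array(o["tool_rot"]); p=np.array(o["position"])
print("t",o["time_s"],"pos",p,"q",np.round(o["q"],0),"w",o["grip_width"])
print("row",np.round(R0.T@(np.array([x,y,z])-p)*100,2),np.round(np.degrees(Rn.from_matrix(R0.T@R).as_rotvec()),2))
E
echo
```

Emit:
jog_arm(
  targets=[
    [68.8,-55.2,6,0,0,-76.9],
    [68.8,-55.2,6,0,0,-76.9],
    [68.8,-55.2,6,0,0,-76.9],
    [68.8,-55.2,6,0,0,-76.9],
    [68.8,-55.2,6,0,0,-76.9],
    [68.8,-55.2,6,0,0,-76.9],
    [68.8,-55.2,6,0,0,-76.9],
    [68.8,-55.2,6,0,0,-76.9],
  ],
  hand=1,
)

```text
time_s: 1.97
position: [0.3519, -0.2447, 0.2088]
tool_rot: [[0.252, 0.968, 0.0], [0.968, -0.252, -0.001], [-0.0, 0.001, -1.0]]
ft_force: [0.2, 0.0, 0.2]
grip_width: 0.0853
gripper_force: 0.0
```

```bash
python3 g.py .6545 .212 .17 94.7
```

```text
t 1.9667 pos [ 0.3519 -0.2447  0.2088] q [-51.  11.  94.   0.  75. -36.] w 0.08528519528665988
row [51.83 17.74  3.87] [  0.03   0.03 -19.32]
```

Emit:
jog_arm(
  targets=[
    [51.8,17.7,3.9,0,0,-19.3],
    [51.8,17.7,3.9,0,0,-19.3],
    [51.8,17.7,3.9,0,0,-19.3],
    [51.8,17.7,3.9,0,0,-19.3],
    [51.8,17.7,3.9,0,0,-19.3],
    [51.8,17.7,3.9,0,0,-19.3],
    [51.8,17.7,3.9,0,0,-19.3],
    [51.8,17.7,3.9,0,0,-19.3],
  ],
)

```text
time_s: 2.63
position: [0.5372, 0.0319, 0.185]
tool_rot: [[-0.076, 0.997, 0.0], [0.997, 0.076, -0.0], [-0.0, 0.0, -1.0]]
ft_force: [1.0, -0.7, 0.1]
grip_width: 0.0852
gripper_force: 0.0
```

```bash
python3 g.py .6545 .212 .15 94.7
```

```text
t 2.6333 pos [0.5372 0.0319 0.185 ] q [ -9.  23.  81.  -0.  76. -14.] w 0.08518971742887953
row [17.06 13.07  3.5 ] [ 0.02  0.01 -0.34]
```

Emit:
jog_arm(
  targets=[
    [17.1,13.1,3.5,0,0,-0.3],
    [17.1,13.1,3.5,0,0,-0.3],
    [17.1,13.1,3.5,0,0,-0.3],
    [17.1,13.1,3.5,0,0,-0.3],
    [17.1,13.1,3.5,0,0,-0.3],
    [17.1,13.1,3.5,0,0,-0.3],
    [17.1,13.1,3.5,0,0,-0.3],
    [17.1,13.1,3.5,0,0,-0.3],
  ],
)

```text
time_s: 3.3
position: [0.6538, 0.2103, 0.1495]
tool_rot: [[-0.082, 0.997, -0.001], [0.997, 0.082, -0.0], [-0.0, -0.001, -1.0]]
ft_force: [-0.1, -0.4, 0.6]
grip_width: 0.0852
gripper_force: 0.0
```

```bash
python3 g.py .6545 .212 .055 94.7; python3 - <<'E'
from m import *
im,W=look("top"); save(im,"t1.png")
p=good(W[blue(im,W)]); print(len(p),p.min(0),p.max(0))
E
```

```text
t 3.3 pos [0.6538 0.2103 0.1495] q [ 8. 39. 57. -0. 84.  3.] w 0.08521854787327061
row [0.17 0.09 9.45] [-0.05  0.02 -0.01]
83 [0.6475 0.1693 0.0804] [0.6619 0.207  0.0923]
```

Emit:
jog_arm(
  targets=[
    [0.2,0.1,3,0,0,0],
    [0.2,0.1,6,0,0,0],
    [0.2,0.1,8,0,0,0],
    [0.2,0.1,9.5,0,0,0],
    [0.2,0.1,9.5,0,0,0],
    [0.2,0.1,9.5,0,0,0],
  ],
)

```text
time_s: 3.85
position: [0.6547, 0.211, 0.0557]
tool_rot: [[-0.08, 0.997, -0.0], [0.997, 0.08, -0.0], [-0.0, -0.0, -1.0]]
ft_force: [-0.2, 0.1, 0.8]
grip_width: 0.0855
gripper_force: 0.0
```

Emit:
jog_arm(
  targets=[
    [0,0,0,0,0,0],
    [0,0,0,0,0,0],
    [0,0,0,0,0,0],
    [0,0,0,0,0,0],
    [0,0,0,0,0,0],
    [0,0,0,0,0,0],
    [0,0,0,0,0,0],
    [0,0,0,0,0,0],
  ],
  hand=0,
  newtons=60,
)

```text
time_s: 4.52
position: [0.6549, 0.2124, 0.0555]
tool_rot: [[-0.081, 0.997, 0.001], [0.997, 0.081, 0.0], [0.0, 0.001, -1.0]]
ft_force: [-0.6, 0.3, 4.0]
grip_width: 0.0173
gripper_force: 59.8
```

```bash
python3 g.py .6545 .212 .16 94.7
```

```text
t 4.5167 pos [0.6549 0.2124 0.0555] q [ 8. 44. 63.  0. 73.  3.] w 0.0172706362254025
row [ -0.04  -0.04 -10.45] [ 0.03 -0.01 -0.05]
```

Emit:
jog_arm(
  targets=[
    [0,0,-2,0,0,0],
    [0,0,-5,0,0,0],
    [0,0,-8,0,0,0],
    [0,0,-10.5,0,0,0],
    [0,0,-10.5,0,0,0],
    [0,0,-10.5,0,0,0],
    [0,0,-10.5,0,0,0],
  ],
)

```text
time_s: 5.1
position: [0.6543, 0.2121, 0.1586]
tool_rot: [[-0.081, 0.997, -0.002], [0.997, 0.081, -0.0], [-0.0, -0.002, -1.0]]
ft_force: [0.1, -0.7, -1.1]
grip_width: 0.0169
gripper_force: 59.4
```

```bash
python3 - <<'E'
from m import *
o=env.observe(); T=np.array(o["position"]); R=np.array(o["tool_rot"]); print(T,o["grip_width"],o["ft_force"])
for n in("top","scene"):
    im,W=look(n); save(im,n[0]+"2.png")
    L=(W-T)@R  # tool coords
    S=np.stack([-L[...,0]-.095,L[...,1],-L[...,2]+.056],-1) # nominal scoop frame
    m=(S[...,0]>-.06)&(S[...,0]<.07)&(abs(S[...,1])<.06)&(S[...,2]>-.03)&(S[...,2]<.055)
    p=S[m]; print(n,len(p),np.percentile(p,[1,99],0))
    f=p[(abs(p[:,1])<.03)&(abs(p[:,0])<.035)&(p[:,2]<.02)]; A=np.c_[f[:,:2],np.ones(len(f))]
    if len(f)>20: print("floor fit slopes,z0",np.linalg.lstsq(A,f[:,2],rcond=None)[0],len(f))
    e=p[p[:,2]<.02]
    print("lip pts",rect(p))
E
```

```text
[0.6543 0.2121 0.1586] 0.016909403336242794 [ 0.129  -0.69   -1.1289]
top 1385 [[-0.0439 -0.0439 -0.0021]
 [ 0.0503  0.0396  0.0433]]
floor fit slopes,z0 [0.0032 0.0037 0.003 ] 620
lip pts (array([ 1.1, -2. ]), array([ 85.3, 101.1]), 89.27)
scene 1205 [[-0.05   -0.042  -0.0018]
 [ 0.0497  0.0435  0.0479]]
floor fit slopes,z0 [-0.0033 -0.0007  0.002 ] 328
lip pts (array([0.7, 0.6]), array([ 87.2, 103.7]), 88.71)
```

```bash
python3 g.py .4311 .2099 .155 92.2
```

```text
t 5.2 pos [0.6542 0.2121 0.1581] q [ 8. 39. 56.  0. 85.  3.] w 0.016820351083968062
row [  1.59 -22.26   0.38] [-0.19  0.01  2.44]
```

Emit:
jog_arm(
  targets=[
    [0.5,-3,0.1,0,0,0.5],
    [0.8,-7,0.2,0,0,1],
    [1.2,-11,0.3,0,0,1.5],
    [1.4,-15,0.4,0,0,2],
    [1.6,-19,0.4,0,0,2.4],
    [1.6,-22.3,0.4,0,0,2.4],
    [1.6,-22.3,0.4,0,0,2.4],
    [1.6,-22.3,0.4,0,0,2.4],
  ],
)

```text
time_s: 5.87
position: [0.4299, 0.2101, 0.1558]
tool_rot: [[-0.04, 0.999, -0.001], [0.999, 0.04, -0.0], [-0.0, -0.001, -1.0]]
ft_force: [0.9, -0.1, -0.9]
grip_width: 0.017
gripper_force: 59.4
```

```bash
python3 g.py .4311 .2099 .072 92.2
python3 - <<'E'
from m import *
im,W=look("top"); save(im,"t3.png")
u=np.array([.0384,-.9993]);v=np.array([.9993,.0384])
q=W[(W[...,2]>.036)&(W[...,2]<.05)&(abs(W[...,0]-.438)<.09)&(W[...,1]<.2)&(W[...,1]>-.11)]
print(rect(q))
for r in env.regions_of("top","walnut_1")[:6]:
    p=good(W[r["pixels"]]); d=np.median(p,0)[:2]-[.438,.057]; print(d@u,d@v)
E
```

```text
t 5.8667 pos [0.4299 0.2101 0.1558] q [12. 19. 92. -0. 69. 10.] w 0.016955458088948674
row [-0.02  0.13  8.38] [-0.07  0.01  0.09]
(array([437.5,  58.2]), array([108.2, 284.3]), 2.09)
0.02410085260722963 -0.022373664570643277
-0.06376934911676148 -0.0041036775463225775
```

Emit:
jog_arm(
  targets=[
    [0,0.1,2,0,0,0.1],
    [0,0.1,4,0,0,0.1],
    [0,0.1,6,0,0,0.1],
    [0,0.1,7.5,0,0,0.1],
    [0,0.1,8.4,0,0,0.1],
    [0,0.1,8.7,0,0,0.1],
    [0,0.1,8.7,0,0,0.1],
    [0,0.1,8.7,0,0,0.1],
  ],
)

```text
time_s: 6.63
position: [0.433, 0.2102, 0.0694]
tool_rot: [[-0.037, 0.999, 0.001], [0.999, 0.037, 0.0], [0.0, 0.001, -1.0]]
ft_force: [0.5, -0.4, -1.1]
grip_width: 0.0171
gripper_force: 59.4
```

```bash
python3 g.py .4311 .2099 .066 92.2; python3 - <<'E'
from m import *
im,W=look("top");im2,_=look("scene")
cv2.imwrite("pics/c1.png",np.hstack([cv2.resize(i[:,:,::-1],(400,300),interpolation=2) for i in(im["frame"][165:265,190:330],im2["frame"][160:280,270:430])]))
E
```

```text
t 6.6333 pos [0.433  0.2102 0.0694] q [12. 26. 99. -0. 55. 10.] w 0.017122422301473775
row [-0.03 -0.19  0.34] [ 0.05 -0.01 -0.06]
```

View pics/c1.png

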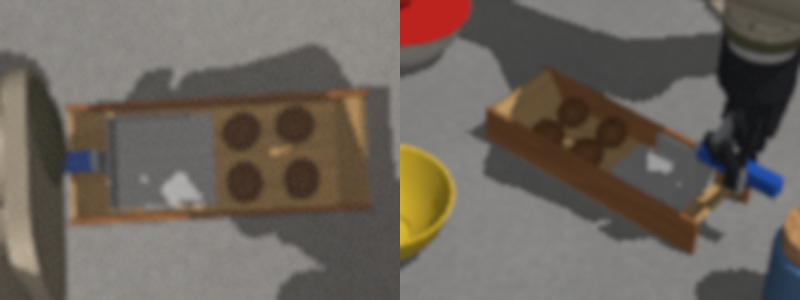

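The crop shows the pan inside the tray's empty half, centred between the walls, with four walnuts just ahead of the lip (top crop, about (130,240), (125,295), (182,243), (178,300)). Next I'll touch the tray floor with the nose tilted slightly down.

Emit:
jog_arm(
  targets=[
    [0,-0.1,0.1,0,0.4,0],
    [0,-0.1,0.2,0,0.8,0],
    [0,-0.1,0.25,0,1,0],
    [0,-0.1,0.25,0,1,0],
  ],
)

```text
time_s: 7.07
position: [0.4315, 0.2102, 0.0669]
tool_rot: [[-0.037, 0.999, 0.0], [0.999, 0.037, 0.018], [0.018, 0.001, -1.0]]
ft_force: [-0.5, 2.1, 3.8]
grip_width: 0.0173
gripper_force: 60.1
```

Emit:
jog_arm(
  targets=[
    [-0.6,0,-0.01,0,0,0],
    [-1.3,0,-0.02,0,0,0],
    [-2,0,-0.04,0,0,0],
    [-2.7,0,-0.05,0,0,0],
    [-3.4,0,-0.06,0,0,0],
    [-4.1,0,-0.07,0,0,0],
    [-4.8,0,-0.09,0,0,0],
    [-5.5,0,-0.1,0,0,0],
  ],
)

```text
time_s: 7.73
position: [0.4334, 0.1544, 0.0666]
tool_rot: [[-0.037, 0.999, -0.001], [0.999, 0.037, 0.018], [0.018, 0.0, -1.0]]
ft_force: [-1.0, 3.0, 5.0]
grip_width: 0.017
gripper_force: 60.3
```

```bash
cat > t.py <<'E'
from m import *
o=env.observe(); p=np.array(o["position"]); R=np.array(o["tool_rot"])
u=np.array([.0384,-.9993]);v=np.array([.9993,.0384])
lip=p+R@[-.1425,0,.055]; d=lip[:2]-[.438,.057]; print("t",o["time_s"],"lip tx,ty,z",d@u,d@v,lip[2],"F",o["ft_force"])
im,W=look("top")
f,cx,cy=K(im); M=np.linalg.inv(im["cam_to_world"]); c=M[:3,:3]@lip+M[:3,3]; print("lip px",c[0]/c[2]*f+cx,c[1]/c[2]*f+cy)
for r in env.regions_of("top","walnut_1")[:7]:
    q=good(W[r["pixels"]]); m=np.median(q,0); e=m[:2]-[.438,.057]; print("nut",round(r["score"],2),e@u,e@v,m[2])
E
python3 t.py
```

```text
t 7.7333 lip tx,ty,z 0.04402708852715405 -0.0010572694462896333 0.009117689990418988 F [-1.0399  3.0099  5.0405]
lip px 283.84212575914177 217.25931515599638
nut 0.7 0.054160203248370314 -0.02125838742491251 0.042159347277392456
nut 0.62 0.3587544417352817 0.1772512248970847 0.03395545253232579
nut 0.62 0.08067753154507652 0.025736232912034543 0.041144465322357604
nut 0.44 0.04762356146617655 0.016302549166228156 0.04220129534863393
nut 0.42 0.08860451535968172 -0.02582243828608372 0.04084537269327626
```

Emit:
jog_arm(
  targets=[
    [-0.5,0,-0.01,0,0,0],
    [-1.0,0,-0.02,0,0,0],
    [-1.5,0,-0.03,0,0,0],
    [-2,0,-0.04,0,0,0],
    [-2.5,0,-0.05,0,0,0],
    [-3,0,-0.05,0,0,0],
    [-3.5,0,-0.06,0,0,0],
    [-4,0,-0.07,0,0,0],
  ],
)

```text
time_s: 8.5
position: [0.4348, 0.1147, 0.0666]
tool_rot: [[-0.037, 0.999, -0.001], [0.999, 0.037, 0.017], [0.017, -0.0, -1.0]]
ft_force: [0.3, 4.6, 4.6]
grip_width: 0.0171
gripper_force: 60.3
```

```bash
python3 t.py
```

```text
t 8.5 lip tx,ty,z 0.08377239089532758 -0.0011091858879936386 0.009074217852619422 F [0.2846 4.6494 4.6443]
lip px 298.27811541706916 216.51128161999725
nut 0.74 0.0252249795372011 -0.0020578515809108063 0.013834738159233195
nut 0.7 0.3578058271039708 0.17805816109856296 0.03565655673464063
nut 0.64 0.06484821607936238 -0.019093241211100852 0.04277212264038188
nut 0.45 0.10154739636442084 0.01606151191957547 0.042452956803482156
nut 0.44 0.09696171139077236 -0.02084820934161044 0.03934418842008036
nut 0.42 0.06689797830108012 0.018385642325795676 0.04417205130070734
```

Emit:
jog_arm(
  targets=[
    [-0.4,0,-0.01,0,0,0],
    [-0.8,0,-0.01,0,0,0],
    [-1.2,0,-0.02,0,0,0],
    [-1.6,0,-0.03,0,0,0],
    [-1.9,0,-0.03,0,0,0],
    [-2.1,0,-0.04,0,0,0],
    [-2.3,0,-0.04,0,0,0],
    [-2.4,0,-0.04,0,0,0],
  ],
)

```text
time_s: 9.27
position: [0.4357, 0.0926, 0.067]
tool_rot: [[-0.036, 0.999, -0.0], [0.999, 0.036, 0.021], [0.021, 0.001, -1.0]]
ft_force: [-1.3, 21.5, 14.8]
grip_width: 0.0172
gripper_force: 61.6
```

```bash
python3 t.py
```

```text
t 9.2667 lip tx,ty,z 0.1056798071062213 -0.001174350716542749 0.009004222903823939 F [-1.2928 21.5471 14.7874]
lip px 306.2343483955012 216.1131217369616
nut 0.57 0.11090881550790836 0.005273285268707559 0.03827027212557954
nut 0.55 0.10199764821831935 -0.026278969798256457 0.0426216744802943
nut 0.53 0.35719264490670427 0.17777228851886964 0.034086370127363486
```

```bash
python3 - <<'E'
from m import *
from scipy.spatial.transform import Rotation as Rn
o=env.observe(); p=np.array(o["position"]); R0=np.array(o["tool_rot"])
u=np.array([.0384,-.9993,0])
lipT=np.array([-.1425,0,.055]); lip=p+R0@lipT
th0=1.2
for th in (3,7,11,15,19,23,25,25):
    h=.095*np.sin(np.radians(th))+.002+.002*th/25
    L=lip-.002*u+u*.66*h+np.array([0,0,.001+h])
    Rr=Rn.from_euler("y",-(th+th0),degrees=True).as_matrix()
    sh=R0.T@(L-R0@Rr@lipT-p)
    print(th,np.round(sh*100,2),-(th+th0))
im,W=look("top");im2,_=look("scene")
cv2.imwrite("pics/c2.png",np.hstack([cv2.resize(i[:,:,::-1],(400,300),interpolation=2) for i in(im["frame"][165:265,210:350],im2["frame"][160:280,270:430])]))
E
```

```text
3 [0.11 0.   0.23] -4.2
7 [-0.06  0.    0.56] -8.2
11 [-0.3   0.    0.91] -12.2
15 [-0.61  0.01  1.28] -16.2
19 [-0.98  0.01  1.67] -20.2
23 [-1.41  0.01  2.08] -24.2
25 [-1.66  0.01  2.29] -26.2
25 [-1.66  0.01  2.29] -26.2
```

View pics/c2.png

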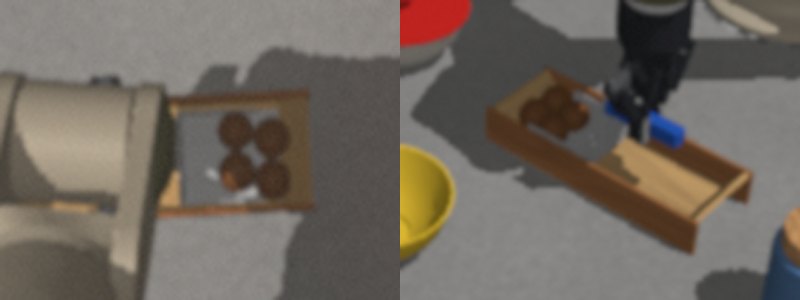

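The picture shows all four walnuts on the pan, bunched at the lip against the leaning end wall (top crop cols 225–290, rows 115–195). Now I'll tilt the nose up along that wall.

Emit:
jog_arm(
  targets=[
    [0.11,0,0.2,0,-4.2,0],
    [-0.06,0,0.5,0,-8.2,0],
    [-0.3,0,0.85,0,-12.2,0],
    [-0.6,0,1.2,0,-16.2,0],
    [-1,0,1.6,0,-20.2,0],
    [-1,0,1.6,0,-20.2,0],
    [-1,0,1.6,0,-20.2,0],
  ],
)

```text
time_s: 10.05
position: [0.4355, 0.0819, 0.0497]
tool_rot: [[-0.037, 0.999, 0.01], [0.944, 0.038, -0.327], [-0.327, -0.002, -0.945]]
ft_force: [-0.5, 0.7, -1.1]
grip_width: 0.0168
gripper_force: 59.3
```

```bash
python3 t.py;  python3 g.py .4357 .0926 .16 92.2 -19
```

```text
t 10.05 lip tx,ty,z 0.12772116776616946 -0.0014957504079199215 0.04430385624480096 F [-0.4768  0.7295 -1.1477]
lip px 314.1365136520514 215.1675212219834
nut 0.63 0.35793979187206215 0.17699179923090075 0.03455890001667772
nut 0.62 0.06467690638111925 0.01754922547974947 0.05430034965877717
nut 0.61 0.10002610841526044 -0.024547465651574004 0.0649518481109298
t 10.15 pos [0.436  0.0813 0.0503] q [  6.  28. 103. -24.  53.  20.] w 0.017042151626868427
row [ -2.52   0.   -10.73] [-0.05  0.1  -0.06]
```

Emit:
jog_arm(
  targets=[
    [-0.5,0,-1.4,0,0,0],
    [-1.0,0,-2.9,0,0,0],
    [-1.5,0,-4.3,0,0,0],
    [-2,0,-5.8,0,0,0],
    [-2.5,0,-7.2,0,0,0],
    [-3,0,-8.7,0,0,0],
    [-3.6,0,-10.4,0,0,0],
    [-3.6,0,-10.4,0,0,0],
  ],
)

```text
time_s: 10.82
position: [0.4373, 0.0814, 0.1634]
tool_rot: [[-0.033, 0.999, 0.018], [0.944, 0.037, -0.327], [-0.327, 0.006, -0.945]]
ft_force: [1.4, -0.4, -1.4]
grip_width: 0.0168
gripper_force: 59.3
```

```bash
python3 t.py;  python3 - <<'E'
from m import *
im,W=look("top");im2,_=look("scene")
cv2.imwrite("pics/c3.png",np.hstack([cv2.resize(i[:,:,::-1],(400,300),interpolation=2) for i in(im["frame"][165:265,210:350],im2["frame"][130:280,240:440])]))
E
```

```text
t 10.8167 lip tx,ty,z 0.12825772836671004 2.329660680962936e-05 0.1580247149622692 F [ 1.3681 -0.3593 -1.3911]
lip px 313.93973258265424 212.21459795157688
nut 0.73 0.06436062824694647 0.02008180503899226 0.1681444472669873
nut 0.68 0.054972657553890594 -0.01515408324018414 0.16429120397149477
nut 0.59 0.35773537433201075 0.17724174994611763 0.03407777350514685
nut 0.52 0.09844921917845652 0.0174606167990577 0.17829519321388387
nut 0.51 0.09891865839828826 -0.02074487009557007 0.17786501037909175
nut 0.36 0.05739706730201066 -0.004453692234941788 0.1555926061435119
```

View pics/c3.png

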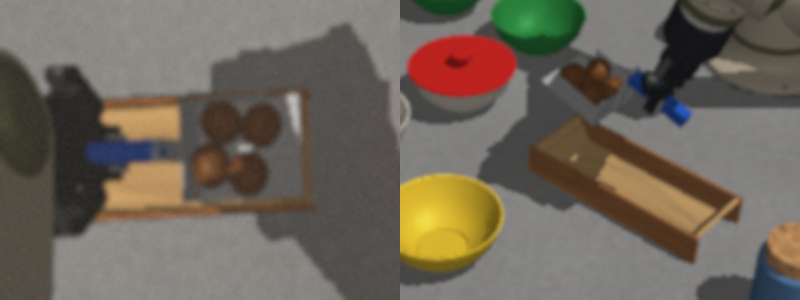

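All four walnuts are in the scoop (top crop rows 105–190, cols 190–280) and the tray is empty. Next I carry them to the white bowl.

```bash
cat > l.py <<'E'
# l.py lipdist_before_centre lipz toolx_angle nose_down -> TCP target for g.py
import sys,subprocess
import numpy as np
from scipy.spatial.transform import Rotation as Rn
b,z,a,th=map(float,sys.argv[1:5])
c,s=np.cos(np.radians(a)),np.sin(np.radians(a))
R=np.array([[c,s,0],[s,-c,0],[0,0,-1.]])@Rn.from_euler("y",th,degrees=True).as_matrix()
L=np.array([.632,-.296,0])+b*np.array([c,s,0])+[0,0,z]
p=L-R@[-.1425,0,.055]; print("lip",L,"tcp",p)
subprocess.run(["python3","g.py",*map(str,p),str(a),str(th)])
E
python3 l.py .03 .14 75 -19
```

```text
t 11.0167 pos [0.4356 0.0814 0.1595] q [  6.  18.  96. -21.  69.  12.] w 0.016904396267478923
row [-19.38  23.61   8.17] [ 5.51  0.18 16.2 ]
lip [ 0.63976457 -0.26702223  0.14      ] tcp [ 0.6792714  -0.11958075  0.14561006]
```

Emit:
jog_arm(
  targets=[
    [-0.7,0.8,0.3,0.2,0,0.6],
    [-2.0,2.4,0.8,0.5,0,1.6],
    [-3.8,4.7,1.6,1.1,0,3.2],
    [-5.8,7.1,2.4,1.6,0,4.8],
    [-7.8,9.4,3.3,2.2,0.1,6.5],
    [-9.7,11.8,4.1,2.7,0.1,8.1],
    [-11.6,14.2,4.9,3.3,0.1,9.7],
    [-13.2,16,5.5,3.7,0.1,11],
  ],
)

```text
time_s: 11.68
position: [0.603, -0.0574, 0.1502]
tool_rot: [[0.158, 0.986, -0.054], [0.932, -0.167, -0.322], [-0.327, 0.0, -0.945]]
ft_force: [0.7, 0.2, -1.2]
grip_width: 0.0172
gripper_force: 59.4
```

```bash
python3 l.py .03 .14 75 -19
```

```text
t 11.6833 pos [ 0.603  -0.0574  0.1502] q [ -9.  33.  71. -20.  77.   6.] w 0.017205411978645793
row [-4.43  8.56  2.03] [1.78 0.08 5.07]
lip [ 0.63976457 -0.26702223  0.14      ] tcp [ 0.6792714  -0.11958075  0.14561006]
```

Emit:
jog_arm(
  targets=[
    [-1,1.8,0.4,0.4,0,1.1],
    [-1.9,3.6,0.8,0.7,0,2.1],
    [-2.7,5.2,1.2,1.1,0,3.1],
    [-3.5,6.7,1.6,1.4,0,4],
    [-4.1,7.9,1.9,1.6,0,4.7],
    [-4.4,8.5,2,1.8,0,5],
    [-4.4,8.5,2,1.8,0,5],
    [-4.4,8.5,2,1.8,0,5],
  ],
)

```text
time_s: 12.35
position: [0.677, -0.1166, 0.1466]
tool_rot: [[0.241, 0.967, -0.084], [0.914, -0.255, -0.316], [-0.327, -0.001, -0.945]]
ft_force: [0.4, 0.4, -1.4]
grip_width: 0.017
gripper_force: 59.4
```

```bash
python3 l.py .03 .105 75 -19;python3 l.py .03 .085 75 0;python3 l.py .03 .07 75 25; python3 - <<'E'
from m import *
for n in("top","scene"):
  im,W=look(n)
  b=W[(abs(W[...,0]-.63)<.1)&(abs(W[...,1]+.3)<.1)&(W[...,2]>.052)&(W[...,2]<.07)]
  print("bowl rim",cv2.minEnclosingCircle((b[:,:2]*1000).astype(np.float32)))
  for r in env.regions_of(n,"walnut_1")[:7]:print(round(r["score"],2),r["point"],np.nanmedian(W[r["pixels"]],0))
E
```

```text
t 12.35 pos [ 0.677  -0.1166  0.1466] q [-13.  41.  56. -19.  84.   4.] w 0.016966314408428478
row [0.96 0.3  3.48] [0.03 0.07 0.22]
lip [ 0.63976457 -0.26702223  0.105     ] tcp [ 0.6792714  -0.11958075  0.11061006]
t 12.35 pos [ 0.677  -0.1166  0.1466] q [-13.  41.  56. -19.  84.   4.] w 0.016966314408428478
row [-0.96  0.3   1.03] [-0.01 19.07  0.22]
lip [ 0.63976457 -0.26702223  0.085     ] tcp [ 0.67664629 -0.12937779  0.14      ]
t 12.35 pos [ 0.677  -0.1166  0.1466] q [-13.  41.  56. -19.  84.   4.] w 0.016966314408428478
row [-5.73  0.28 -1.56] [-0.06 44.07  0.22]
lip [ 0.63976457 -0.26702223  0.07      ] tcp [ 0.66717476 -0.16472599  0.18007003]
bowl rim ((631.8842163085938, -296.19708251953125), 80.05546569824219)
0.75 [122.1, 379.9] [ 0.6542 -0.2366  0.1601]
0.5 [133.8, 357.8] [ 0.6405 -0.1859  0.1473]
0.49 [120.1, 366.6] [ 0.6704 -0.2062  0.1508]
0.47 [134.8, 370.6] [ 0.6253 -0.2162  0.1576]
bowl rim ((633.8626098632812, -296.280517578125), 83.28164672851562)
0.63 [173.4, 216.1] [ 0.6669 -0.2315  0.1584]
0.47 [184.3, 221.4] [ 0.6868 -0.1994  0.1471]
```

Emit:
jog_arm(
  targets=[
    [-0.15,0.1,0.3,0,4,0],
    [-0.35,0.2,0.6,0,8,0],
    [-0.6,0.3,0.8,0,12,0],
    [-0.8,0.3,1,0,16,0.1],
    [-1,0.3,1.1,0,18,0.2],
    [-1,0.3,1.1,0,18,0.2],
  ],
)

```text
time_s: 13.05
position: [0.6762, -0.1313, 0.1407]
tool_rot: [[0.26, 0.966, -0.003], [0.965, -0.26, -0.018], [-0.018, 0.002, -1.0]]
ft_force: [-0.4, -0.1, -2.5]
grip_width: 0.0171
gripper_force: 59.3
```

```bash
for a in ".075 8" ".072 16" ".07 24" ".07 32"; do python3 l.py .03 ${a% *} 75 ${a#* }|grep row; done; python3 l.py .03 .085 75 0
```

```text
row [-0.72 -0.   -0.84] [ 0.1   9.04 -0.08]
row [-1.91 -0.   -2.31] [ 0.1  17.04 -0.07]
row [-3.34  0.   -3.69] [ 0.11 25.04 -0.07]
row [-4.98  0.01 -5.05] [ 0.11 33.04 -0.06]
t 13.05 pos [ 0.6762 -0.1313  0.1407] q [-20.  40.  57.  -1.  83.  -5.] w 0.017054283600345242
row [ 0.2  -0.01  0.07] [ 0.09  1.04 -0.09]
lip [ 0.63976457 -0.26702223  0.085     ] tcp [ 0.67664629 -0.12937779  0.14      ]
```

Emit:
jog_arm(
  targets=[
    [-0.2,0,-0.2,0,3,0],
    [-0.5,0,-0.5,0,6,0],
    [-0.7,0,-0.8,0,9,0],
    [-1.1,0,-1.4,0,12,0],
    [-1.5,0,-1.9,0,15,0],
    [-1.9,0,-2.3,0,17,0],
    [-2.4,0,-2.8,0,20,0],
    [-2.9,0,-3.3,0,22.5,0],
  ],
)

```text
time_s: 13.72
position: [0.6693, -0.1565, 0.1744]
tool_rot: [[0.239, 0.966, 0.095], [0.9, -0.257, 0.353], [0.366, 0.001, -0.931]]
ft_force: [0.1, 0.5, -2.0]
grip_width: 0.017
gripper_force: 59.4
```

```bash
for a in ".07 30" ".07 38" ".07 45" ".07 52"; do python3 l.py .03 ${a% *} 75 ${a#* }|grep row; done; python3 - <<'E'
from m import *
print(env.observe()["position"],env.observe()["q"])
for n in("top","scene"):
  im,W=look(n)
  for r in env.regions_of(n,"walnut_1")[:7]:print(round(r["score"],2),r["point"],np.nanmedian(W[r["pixels"]],0))
E
```

```text
row [-1.19  0.01 -2.02] [0.01 8.54 0.12]
row [-2.37  0.   -3.8 ] [ 0.01 16.54  0.12]
row [-3.6  0.  -5.2] [-0.   23.54  0.12]
row [-4.98 -0.   -6.45] [-0.01 30.54  0.12]
[ 0.6693 -0.1565  0.1744] [-30.7926  39.2311  55.5842  20.6191  91.1848 -16.57  ]
0.46 [191.7, 203.8] [ 0.6639 -0.3167  0.0552]
```

Emit:
jog_arm(
  targets=[
    [-0.5,0,-0.9,0,4,0],
    [-1.2,0,-2,0,8.5,0],
    [-1.8,0,-2.9,0,12.5,0],
    [-2.4,0,-3.8,0,16.5,0],
    [-3,0,-4.5,0,20,0],
    [-3.6,0,-5.2,0,23.5,0],
    [-3.6,0,-5.2,0,23.5,0],
    [-3.6,0,-5.2,0,23.5,0],
  ],
)

```text
time_s: 14.58
position: [0.6559, -0.2075, 0.2084]
tool_rot: [[0.183, 0.966, 0.182], [0.686, -0.258, 0.681], [0.705, 0.0, -0.71]]
ft_force: [0.4, -0.9, -1.1]
grip_width: 0.0174
gripper_force: 59.5
```

```bash
python3 - <<'E'
from m import *
print(env.observe()["position"],env.observe()["q"])
B={}
for n in("top","scene"):
  im,W=look(n);B[n]=im["frame"]
  for r in env.regions_of(n,"walnut_1")[:7]:print(round(r["score"],2),r["point"],np.nanmedian(W[r["pixels"]],0))
cv2.imwrite("pics/c4.png",np.hstack([cv2.resize(i[:,:,::-1],(400,300),interpolation=2) for i in(B["top"][75:195,320:480],B["scene"][130:250,140:300])]))
E
```

```text
[ 0.6559 -0.2075  0.2084] [-41.5475  43.2518  51.2322  40.7142 104.996  -22.6271]
0.55 [149.5, 387.9] [ 0.6133 -0.2787  0.038 ]
0.54 [153.4, 399.7] [ 0.5999 -0.3072  0.0416]
0.73 [177.5, 227.6] [ 0.6576 -0.2198  0.147 ]
0.54 [197.0, 222.7] [ 0.6246 -0.2705  0.0345]
0.49 [193.4, 212.8] [ 0.6493 -0.3018  0.033 ]
```

View pics/c4.png

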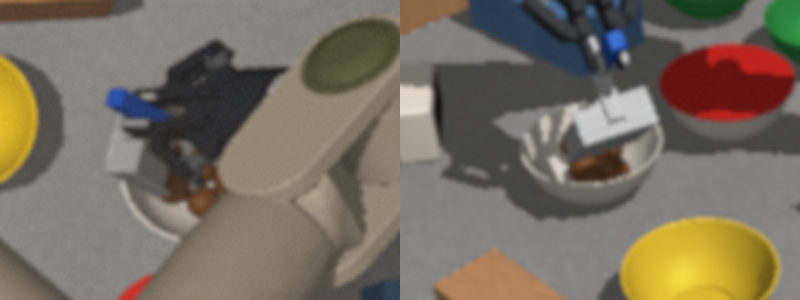

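The scoop has tipped with its lip in the white bowl, and the walnuts lie under it (scene crop about (165,598)). I'll lift out, level, and check.

Emit:
jog_arm(
  targets=[
    [1.4,0,-1.4,0,0,0],
    [2.8,0,-2.8,0,0,0],
    [4.5,0,-4.5,0,0,0],
    [6,0,-6,0,0,0],
    [7,0,-7,0,-6,0],
    [7,0,-7,0,-13,0],
    [7,0,-7,0,-20,0],
    [7,0,-7,0,-27,0],
  ],
)

```text
time_s: 15.45
position: [0.6558, -0.2075, 0.3097]
tool_rot: [[0.245, 0.966, 0.081], [0.922, -0.258, 0.289], [0.301, 0.004, -0.954]]
ft_force: [-0.7, -0.3, -1.9]
grip_width: 0.0171
gripper_force: 59.4
```

```bash
python3 g.py .6545 .10 .25 90
```

```text
t 15.45 pos [ 0.6558 -0.2075  0.3097] q [-34.  36.  38.  18. 110. -13.] w 0.017087884193772725
row [26.51 -8.09 14.59] [  2.52 -17.37 -14.8 ]
```

Emit:
jog_arm(
  targets=[
    [2,-0.6,0.5,0.5,-4,-2],
    [5,-1.6,2,1,-7,-5],
    [8.5,-2.7,4,1.2,-10,-8],
    [12,-3.8,6,1.6,-13,-11],
    [15.5,-4.9,8,2,-16,-14],
    [19,-6,10,2.5,-17.4,-14.8],
    [22.5,-7,12,2.5,-17.4,-14.8],
    [26.5,-8.1,14.6,2.5,-17.4,-14.8],
  ],
)

```text
time_s: 16.12
position: [0.6535, 0.0963, 0.2534]
tool_rot: [[-0.002, 1.0, 0.001], [1.0, 0.002, 0.007], [0.007, 0.001, -1.0]]
ft_force: [0.9, -0.4, -1.4]
grip_width: 0.0172
gripper_force: 59.5
```

```bash
python3 g.py .6545 .212 .13 94.7; python3 - <<'E'
from m import *
B={}
for n in("top","scene"):
  im,W=look(n);B[n]=im["frame"]
  b=W[(abs(W[...,0]-.63)<.1)&(abs(W[...,1]+.3)<.1)&(W[...,2]>.052)&(W[...,2]<.07)]
  print("bowl rim",cv2.minEnclosingCircle((b[:,:2]*1000).astype(np.float32)))
  for r in env.regions_of(n,"walnut_1")[:7]:print(round(r["score"],2),r["point"],np.nanmedian(W[r["pixels"]],0),np.nanmax(W[r["pixels"]][:,2]))
cv2.imwrite("pics/c5.png",np.hstack([cv2.resize(i[:,:,::-1],(400,300),interpolation=2) for i in(B["top"][95:185,340:460],B["scene"][150:240,160:280])]))
E
```

```text
t 16.1167 pos [0.6535 0.0963 0.2534] q [-2. 33. 52.  0. 95. -2.] w 0.01722792680473507
row [11.48  0.11 12.42] [ 0.1  -0.38 -4.59]
bowl rim ((631.718994140625, -296.386962890625), 80.36467742919922)
0.69 [151.1, 385.3] [ 0.6148 -0.2765  0.0364] 0.045570020925832955
0.65 [142.5, 404.2] [ 0.6366 -0.3063  0.0361] 0.04492585381018355
0.63 [154.6, 395.8] [ 0.5987 -0.3088  0.0407] 0.051123386203784094
bowl rim ((633.93603515625, -294.6048583984375), 83.03934478759766)
0.67 [186.3, 209.4] [ 0.6344 -0.3309  0.0428] 0.054176784825036184
0.63 [187.1, 220.8] [ 0.61   -0.3041  0.0384] 0.04656001240429131
0.43 [199.1, 216.6] [ 0.6555 -0.2703  0.0406] 0.04864438509925961
```

View pics/c5.png

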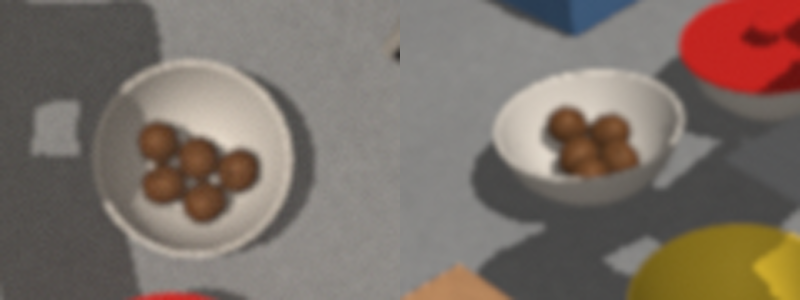

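All five walnuts lie in the white bowl (top crop (142,158), (158,198), (170,238), (184,163), (202,205)), and the bowl hasn't moved. Now I return the scoop to its original bare spot.

Emit:
jog_arm(
  targets=[
    [3,0,3,0,0,-2],
    [6,0.1,6,0,-0.4,-4.6],
    [9,0.1,9,0,-0.4,-4.6],
    [11.5,0.1,12.4,0,-0.4,-4.6],
    [11.5,0.1,12.4,0,-0.4,-4.6],
    [11.5,0.1,12.4,0,-0.4,-4.6],
    [11.5,0.1,12.4,0,-0.4,-4.6],
  ],
)

```text
time_s: 16.9
position: [0.656, 0.2074, 0.1309]
tool_rot: [[-0.079, 0.997, 0.002], [0.997, 0.079, -0.0], [-0.0, 0.002, -1.0]]
ft_force: [0.5, -0.2, -1.7]
grip_width: 0.0176
gripper_force: 59.4
```

```bash
python3 g.py .6545 .212 .058 94.7
```

```text
t 16.9 pos [0.656  0.2074 0.1309] q [ 8. 40. 58. -0. 81.  3.] w 0.01758451000007698
row [ 0.47 -0.13  7.29] [ 0.12  0.01 -0.17]
```

Emit:
jog_arm(
  targets=[
    [0.2,-0.1,2,0,0,0],
    [0.4,-0.1,4,0,0,0],
    [0.4,-0.1,5.5,0,0,0],
    [0.4,-0.1,6.6,0,0,0],
    [0.4,-0.1,7.1,0,0,0],
    [0.4,-0.1,7.3,0,0,0],
    [0.4,-0.1,7.4,0,0,0],
    [0.4,-0.1,7.4,0,0,0],
  ],
)

```text
time_s: 17.57
position: [0.6544, 0.2121, 0.0568]
tool_rot: [[-0.079, 0.997, 0.002], [0.997, 0.079, -0.0], [-0.0, 0.002, -1.0]]
ft_force: [0.5, -1.1, 1.0]
grip_width: 0.0173
gripper_force: 59.8
```

Emit:
jog_arm(
  targets=[
    [0,0,0.05,0,0,0],
    [0,0,0.05,0,0,0],
    [0,0,0.05,0,0,0],
    [0,0,0.05,0,0,0],
    [0,0,0.05,0,0,0],
    [0,0,0.05,0,0,0],
    [0,0,0.05,0,0,0],
    [0,0,0.05,0,0,0],
  ],
  hand=1,
)

```text
time_s: 18.23
position: [0.6537, 0.2126, 0.055]
tool_rot: [[-0.08, 0.997, -0.0], [0.997, 0.08, 0.0], [0.0, -0.0, -1.0]]
ft_force: [0.4, 0.0, 0.1]
grip_width: 0.0852
gripper_force: 0.0
```

Emit:
jog_arm(
  targets=[
    [0,0,-1.5,0,0,0],
    [0,0,-4,0,0,0],
    [0,0,-7,0,0,0],
    [0,0,-10,0,0,0],
    [0,0,-13,0,0,0],
    [0,0,-16,0,0,0],
    [0,0,-16,0,0,0],
    [0,0,-16,0,0,0],
  ],
)

```text
time_s: 18.9
position: [0.6542, 0.2127, 0.2169]
tool_rot: [[-0.08, 0.997, 0.004], [0.997, 0.08, 0.001], [0.001, 0.004, -1.0]]
ft_force: [-0.2, -0.5, 0.1]
grip_width: 0.0853
gripper_force: 0.0
```

```bash
python3 - <<'E'
from m import *
B={}
for n in("top","scene"):
  im,W=look(n);B[n]=im["frame"]
  p=W[(abs(W[...,0]-.66)<.03)&(abs(W[...,1]-.117)<.035)&(W[...,2]<.02)]; A=np.c_[p[:,:2],np.ones(len(p))]
  print(n,"pan z",np.median(p[:,2]),np.linalg.lstsq(A,p[:,2],rcond=None)[0][:2])
  for t in("lid","jar"):
    r=env.regions_of(n,t)
    if r: print(t,np.nanmedian(W[r[0]["pixels"]],0))
cv2.imwrite("pics/c6.png",np.hstack([cv2.resize(i[:,:,::-1],(400,300),interpolation=2) for i in(B["top"][75:255,180:420],B["scene"][100:340,180:500])]))
E
```

```text
top pan z 0.0029776201412636816 [-0.0059 -0.0112]
lid [ 0.4395 -0.2743  0.068 ]
scene pan z 0.0022364588049487155 [ 0.0075 -0.0017]
lid [ 0.4499 -0.2676  0.0672]
jar [ 0.4893 -0.2214  0.0455]
```

View pics/c6.png

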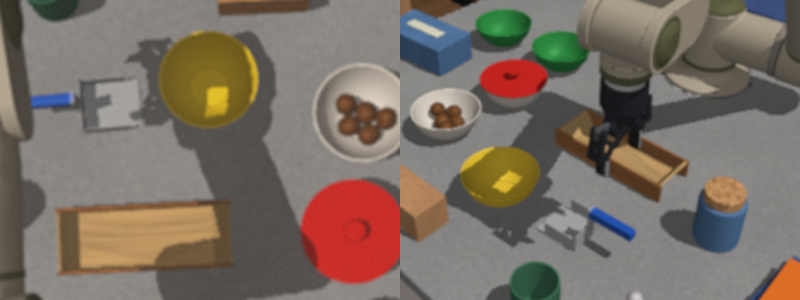

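The scoop lies level and released (top crop (103,85)), the tray is empty, five walnuts are in the white bowl, and the lid and jar look undisturbed. I'm handing in the job.

```bash
python3 -c "
from rig import env; print(env.close_job())"
```

```text
the job is handed in; nothing more can be done
None
```

The job is handed in, though no verdict came back: the last pictures show all five walnuts in the open white bowl, the lid and jar undisturbed, and the scoop level and released on the dresser.

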